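# Start up the blast cabinet from its console

### The arm

A 7-joint arm with a two-finger parallel gripper is mounted at the origin on the work surface. World frame = base frame: x ahead of the robot, y to its left, z up, the work surface at z = 0. Lengths are in m, angles in rad, forces in N, time in s.
With the tool pointing down it reaches from about 0.4 to 0.875 m from the base axis. Payload 6.5 kg.
Tool frame: the origin (TCP) lies midway between the tips of the shut fingers; the grasp point (between the pads) lies 19 mm behind it (grip_point_offset is the distance from the TCP to the grasp point, in m); z points along the fingers, y is the line along which they close (so a half turn about z gives the same grasp; the last joint's range is limited). The gripper opens to 88 mm and grips with 3 to 60 N. Pads are 18 mm wide; open, the fingers measure 123 mm over their backs; the gripper's body (75 mm by 187 mm) begins 45 mm behind the grasp point.
Start: joints at [-1.361, 0.536, -0.004, 1.538, 0.003, 1.067, -0.071], TCP at [0.177, 0.625, 0.239] pointing down, gripper open.
Joint ranges: [-2.7, 2.7], [-0.37, 2.16], [-1.27, 1.26], [0.24, 2.4], [-1.31, 4.45], [0.19, 1.91], [-2.76, 2.76]. Speed limits (rad/s): [2.39, 2.39, 3.14, 3.14, 3.14, 3.14, 3.14].

### API

Orientations are given as a unit quaternion [w, x, y, z].
In Python, from station import get_state, read_camera, close_job, grip_point_offset gives the robot as it stands.
- The arm moves only by the tool drive_tool, never from a script. Its argument "targets" is a list of rows, each a list of 5 numbers: the gripper command: -1 is shut, 1 is fully open, values between are in proportion, then the shift along the world's x, y, z in m, then the turn about the world's z in rad. A call has 1 to 10 rows; each row is the pose to reach, as a shift and turn from the pose commanded when the call began; what a row does not reach only later rows make up. A row lasts 1/10 s, in which the tool goes at most 50 mm and 8.59 degrees, less where a joint would pass 70% of its speed; a pose out of reach is approached as far as the arm can. A call with a gripper value outside its range is refused whole. The fingers move at their own pace and stop on an object; "force" is the grip in N (left out, the last holds). Time passes only in rows, so rows that repeat a pose let the fingers close. It gives the time, the measured TCP pose, the force, the opening and the grip force at its end, in the units of the state.
- get_state(): the state, without advancing time (a new reading comes with each control period).
- read_camera(name): name is "scene" or "top" or "wrist"; returns a dict with "img" (384x512x3 uint8, red, green, blue), "depth" (384x512 float32, m along the optical axis (not along the pixel's ray), 0 where there is no reading), "fov_y" (degrees; the focal length in pixels is half the picture's height over the tangent of half this angle, whatever the lens; pixels are square), "cx", "cy" (the principal point, pixels), "dist" ([k1, k2, p1, p2, k3] as OpenCV has them; the pictures are not rectified), "R" (3x3) and "t" (3): a world point X has camera coordinates R X + t. Camera axes: x right, y down, z forward; pixel columns grow to the right and rows downward; lengths in m; the calibration is good to about 2 mm. A picture is of the moment at which its call begins.
- close_job(): hands the job in; it is judged then, once.
The state is a dict: "clock": time; "joint_positions": joint angles; "dq": joint speeds; "effort": joint torques, N m; "tcp_pos": TCP position; "tool_rot": TCP orientation; "ft_force": force on the tool from outside, world axes, zero at the start; "wrist_torque": the same for the moment, N m; "finger_gap": finger opening in m; "grasp_force": force on a finger pad.
Only numpy, scipy, OpenCV 4.12 (cv2) and the standard library are available. Lean on these libraries where they do the work, as an engineer would, in place of code of your own. Each camera call takes 0.05 s, during which the arm holds its last target. There are 200 camera calls.

### The job

Get the sandblasting cabinet ready for the next jar: on its console switch on the cabinet lamp (white rocker), then the dust extractor (green rocker) and last the blast air (blue rocker), so that air never blows without extraction. Tip each rocker fully over with a light tap of the fingertips on its raised, bar-marked upper end. Keep off the red emergency stop, and leave the masked jars and the tape roll as they stand.

Things in the scene. Friction and masses are not known exactly. Their poses are not given: they have to be found in the camera images.
- console: the blast cabinet's grey desk console, fixed: 190 mm deep, 400 wide, a wedge 40 mm high at the front edge and 91 at the back, its face rising 15 degrees to the back. Origin: centre of its underside; x to the back, y to the left along its width, z up. On the face three rockers in a row 80 mm apart along y, in any order; at the left end (y = 148 mm) the red emergency stop, above a 10 mm tall gauge
- lamp_on (a point): ON spot of the white rocker, cabinet lamp (a yellow sun-like lamp on the plate above it): on its top surface, on the centre line, 21 mm from the pivot towards the upper, bar-marked end. The point rides on the rocker and sinks 5 mm from OFF to ON. Its x points up the slope (rising 15 degrees when OFF, level when ON), y to the left along the row, z away from the face
- dust_on (a point): ON spot of the green rocker, dust extractor (a three-bladed fan on the plate above it): on its top surface, on the centre line, 21 mm from the pivot towards the upper, bar-marked end. The point rides on the rocker and sinks 5 mm from OFF to ON. Its x points up the slope (rising 15 degrees when OFF, level when ON), y to the left along the row, z away from the face
- air_on (a point): ON spot of the blue rocker, blast air (a nozzle with jets on the plate above it): on its top surface, on the centre line, 21 mm from the pivot towards the upper, bar-marked end. The point rides on the rocker and sinks 5 mm from OFF to ON. Its x points up the slope (rising 15 degrees when OFF, level when ON), y to the left along the row, z away from the face
- lamp (a joint): tilt of the white rocker (cabinet lamp), rad: 0 = OFF (upper end raised, as found), 0.26 = fully ON (upper end down, at its stop). Pressing the ON spot takes about 4 N all the way; the rocker is stiff and stays wherever it is left, so press it right to its stop. The whole rocker sits on a rubber seat that yields only above about 6 N, 1 mm per further 6 N, and springs back
- dust (a joint): tilt of the green rocker (dust extractor), rad: 0 = OFF (upper end raised, as found), 0.26 = fully ON (upper end down, at its stop). Pressing the ON spot takes about 4 N all the way; the rocker is stiff and stays wherever it is left, so press it right to its stop. The whole rocker sits on a rubber seat that yields only above about 6 N, 1 mm per further 6 N, and springs back
- air (a joint): tilt of the blue rocker (blast air), rad: 0 = OFF (upper end raised, as found), 0.26 = fully ON (upper end down, at its stop). Pressing the ON spot takes about 4 N all the way; the rocker is stiff and stays wherever it is left, so press it right to its stop. The whole rocker sits on a rubber seat that yields only above about 6 N, 1 mm per further 6 N, and springs back
- e_stop_top (a point): top centre of the red emergency-stop mushroom, 40 mm across, standing 35 mm off the console's face on a yellow collar 54 mm across; z points away from the face
- e_stop (a joint): how far the emergency stop is pressed in, m: 0 = out, 0.006 = pressed; it must stay out
- jar_left: a glass jar, bottom up, standing left of the console: a blue-grey glass cylinder 85 mm across and 115 mm tall with a cream masking-tape cap and a grey disc on top; loose, about 0.4 kg; origin at the centre of its underside. A bystander: leave it standing where it is
- jar_right: a glass jar, bottom up, standing right of the console: a blue-grey glass cylinder 85 mm across and 115 mm tall with a cream masking-tape cap and a grey disc on top; loose, about 0.4 kg; origin at the centre of its underside. A bystander: leave it standing where it is
- tape_roll: a roll of cream masking tape lying flat in front of the console: 100 mm across, 25 mm high, 76 mm hole; loose; origin at the centre of its underside. A bystander: leave it where it lies
- lamp_switch: the white rocker's black frame (cabinet lamp switch), fixed on the console: 80 mm up the slope, 64 wide, 9 mm off the face. Origin on the face under the pivot; x to the console's back, y to the left, z up. The rocker in it is a shallow V paddle, 62 mm up the slope and 47 wide; its ends stand about 17 mm (end down) to 25 mm (end up) off the face
- dust_switch: the green rocker's black frame (dust extractor switch), fixed on the console: 80 mm up the slope, 64 wide, 9 mm off the face. Origin on the face under the pivot; x to the console's back, y to the left, z up. The rocker in it is a shallow V paddle, 62 mm up the slope and 47 wide; its ends stand about 17 mm (end down) to 25 mm (end up) off the face
- air_switch: the blue rocker's black frame (blast air switch), fixed on the console: 80 mm up the slope, 64 wide, 9 mm off the face. Origin on the face under the pivot; x to the console's back, y to the left, z up. The rocker in it is a shallow V paddle, 62 mm up the slope and 47 wide; its ends stand about 17 mm (end down) to 25 mm (end up) off the face

How it is judged:
On the way, in this order (a step that is already met when the one before it is completed fails the run):
1. the cabinet lamp is switched on, while the dust extractor and the blast air are still off (value of joint lamp above 0.2 rad and value of joint each of dust, air below 0.06 rad), for 0.1 s.
2. then the dust extractor is switched on, the lamp still on and the blast air still off (value of joint each of lamp, dust above 0.2 rad and value of joint air below 0.06 rad), for 0.1 s.
3. then the blast air is switched on, the lamp and the extractor still on (value of joint each of lamp, dust, air above 0.2 rad), for 0.1 s.
At the end, for the whole second after the job is handed in: All three rockers are fully over to ON (each reads more than 0.2 of 0.26 rad), the emergency stop is out (less than 2 mm in), and both jars and the tape roll are within 10 mm of where they started (all of step 3 and value of joint e_stop below 0.002 m and distance of each of jar_left, jar_right, tape_roll from where it was at the start of the episode below 0.01 m); the robot touches nothing.
It fails at once if switched out of order: the dust extractor or the blast air is on before the cabinet lamp, or the blast air without the dust extractor ((value of joint lamp below 0.13 rad and value of joint any of dust, air above 0.15 rad) or (value of joint dust below 0.13 rad and value of joint air above 0.15 rad)).
It fails at once if the emergency stop is pushed in by more than 3 mm (value of joint e_stop above 0.003 m).
It fails at once if a rocker switch or the console is hit with more than 30 N: a tap must be light (contact force between anything else and lamp_switch above 30 N or contact force between anything else and dust_switch above 30 N or contact force between anything else and air_switch above 30 N or contact force between anything else and console above 30 N).
It fails at once if a jar or the tape roll is moved or lifted by more than 15 mm (distance of any of jar_left, jar_right, tape_roll from where it was at the start of the episode above 0.015 m).
It fails at once if a jar is tipped by more than 15 degrees (angle between any of jar_left, jar_right's own z axis and vertical above 0.26 rad).
It also fails if it takes over 38 s, if anything falls off the work surface, if the arm or the gripper's body presses on something with over 40 N, if the wrist force passes 120 N, or if a joint passes its speed limit or range.

## Working session

There is one attempt and no reset: what is moved stays moved. The work goes in short steps, Python scripts to look and compute and a tool call to move; the robot and the scene stay as the last step left them, time stands still between calls to the robot, and variables do not carry over. Pictures are saved under pics/ and viewed, at most 10 in all, crops included, and the job is handed in when it is done.

Besides the shell and the picture viewer there is one more tool, called after "Call:" as name(argument=value, ...), one argument or row to a line, values as JSON. drive_tool: Moves the arm, as the interface text tells. Its arguments: {"type":"object","properties":{"targets":{"type":"array"},"force":{"type":"number"}},"required":["targets"]}

```bash
mkdir -p pics
cat > h.py <<'E'
import numpy as np,cv2
from station import *
def cam(n):
    c=read_camera(n);f=192/np.tan(np.radians(c["fov_y"])/2)
    c["K"]=np.array([[f,0,c["cx"]],[0,f,c["cy"]],[0,0,1]]);return c
def world(c):
    h,w=c["depth"].shape
    uv=np.stack(np.meshgrid(np.arange(w),np.arange(h)),-1).reshape(-1,1,2).astype(float)
    n=cv2.undistortPoints(uv,c["K"],np.array(c["dist"]))[:,0]
    d=c["depth"].reshape(-1,1)
    X=(np.hstack([n,np.ones_like(d)])*d-c["t"])@np.array(c["R"])
    X[d[:,0]==0]=np.nan
    return X.reshape(h,w,3)
E
python3 - <<'E'
from h import *
s=get_state();print(s["clock"],s["tcp_pos"],s["tool_rot"],s["ft_force"])
ims=[]
for n in("scene","top"):
    c=cam(n);np.savez(n+".npz",img=c["img"],X=world(c))
    print(n,-np.array(c["R"]).T@c["t"])
    cv2.imwrite(f"pics/{n}.png",c["img"][...,::-1])
E
```

```text
0.0 [0.17683181 0.62487776 0.2378472 ] [-7.24751491e-05  1.37420990e-01  9.90512388e-01 -8.21638237e-04] [ 1.12531566 -0.04462282 -0.32870247]
scene [1.0465439  0.20176044 0.78968282]
top [0.40508903 0.04424891 1.16702825]
```

View pics/scene.png

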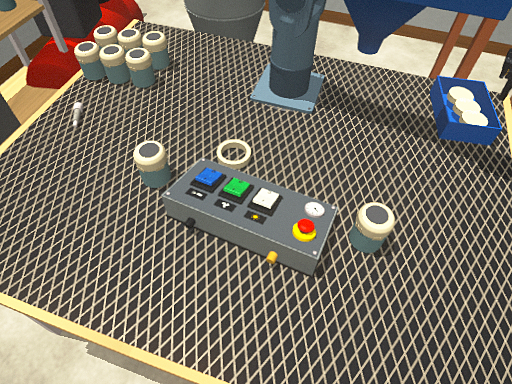

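View pics/top.png

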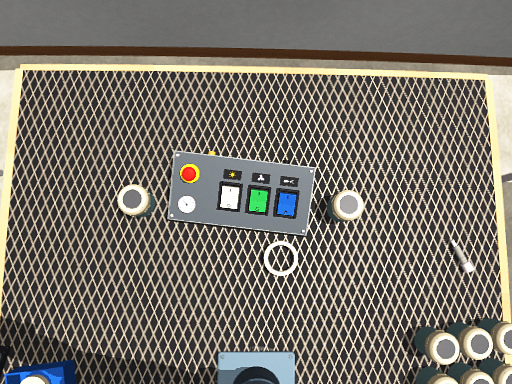

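Scene view: blue, green and white rockers at about (208,177), (237,187) and (266,199), and the e-stop at (305,230). Top view: white (230,197), green (258,201), blue (287,204), e-stop (190,173), tape roll (281,258). Next I'll measure these.

Run:
```python
from h import *
K=np.ones((3,3),np.uint8)
for n in("scene","top"):
    z=np.load(n+".npz");X=z["X"];hsv=cv2.cvtColor(z["img"],cv2.COLOR_RGB2HSV)
    print(n)
    box=(180,150,160,110) if n=="scene" else (168,150,150,90)
    x0,y0,w,h=box
    roi=np.zeros(X.shape[:2],bool);roi[y0:y0+h,x0:x0+w]=1
    H,S,V=[hsv[...,i].astype(int) for i in range(3)]
    ms={"blue":(S>150)&(H>100)&(H<125)&(V>90),"green":(S>130)&(H>45)&(H<85)&(V>80),"white":(S<40)&(V>190),"red":(S>150)&((H<8)|(H>172))&(V>100)}
    for k,m in ms.items():
        m=(m&roi).astype(np.uint8)
        _,l,st,ce=cv2.connectedComponentsWithStats(m)
        for i in 1+np.argsort(-st[1:,4])[:2 if k=="white" else 1]:
            P=X[(l==i)];P=P[~np.isnan(P[:,0])]
            print(k,st[i],np.median(P,0).round(4),P.min(0).round(3),P.max(0).round(3))
    # console face plane
    m=roi&(S<70)&(V>60)&(V<150)&(X[...,2]>.03)&(X[...,2]<.1)
    P=X[m];
    for _ in range(8):
        c=P.mean(0);nrm=np.linalg.svd(P-c,full_matrices=False)[2][2];nrm*=np.sign(nrm[2]);r=(P-c)@nrm
        P=P[abs(r)<max(.002,1.5*r.std())]
    print("plane",c,nrm,len(P),np.degrees(np.arccos(nrm[2])),"yaw",np.degrees(np.arctan2(-nrm[1],-nrm[0])))
    rect=cv2.minAreaRect(P[:,:2].astype(np.float32));print(rect)
for n,ps in(("top",[(133,200),(347,206),(202,220),(350,30)]),("scene",[(150,150),(376,216),(465,110),(290,80)])):
    X=np.load(n+".npz")["X"]
    for u,v in ps: print(n,u,v,X[v,u].round(3))
```

```text
scene
blue [195 168  27  18 276] [ 0.5281 -0.0787  0.0814] [ 0.479 -0.117  0.047] [ 0.555 -0.055  0.094]
green [223 178  27  19 301] [0.5357 0.0006 0.0809] [ 0.487 -0.026  0.048] [0.564 0.025 0.094]
white [253 188  26  20 304] [0.5431 0.0797 0.08  ] [0.493 0.055 0.048] [0.572 0.104 0.094]
white [305 202  20  14 211] [0.523  0.1998 0.0619] [0.488 0.176 0.042] [0.545 0.225 0.069]
red [298 219  16  14 184] [0.6064 0.1919 0.1069] [0.558 0.173 0.063] [0.621 0.21  0.112]
plane [0.56901381 0.06973475 0.06888242] [-0.25759299  0.02939778  0.9658062 ] 4739 15.026458926954872 yaw -6.510708385273138
((0.5549948811531067, 0.04952554404735565), (0.3956460654735565, 0.19169266521930695), 83.75143432617188)
top
blue [277 192  20  24 363] [ 0.5223 -0.078   0.0815] [ 0.492 -0.106  0.065] [ 0.557 -0.052  0.097]
green [249 189  19  24 370] [0.5321 0.0009 0.0814] [ 0.5   -0.025  0.057] [0.565 0.026 0.098]
white [220 186  19  23 362] [0.5399 0.0813 0.0814] [0.51  0.057 0.067] [0.57  0.106 0.098]
white [178 196  18  17 235] [0.5209 0.2022 0.0637] [0.498 0.177 0.054] [0.543 0.225 0.073]
red [182 167  14  14 147] [0.6    0.1916 0.1086] [0.583 0.174 0.098] [0.618 0.21  0.116]
plane [0.54593029 0.07278942 0.06500942] [-0.2572187   0.0279481   0.96594899] 3593 14.994872369905314 yaw -6.201145764798495
((0.553113579750061, 0.04970930516719818), (0.4004383087158203, 0.18987810611724854), 83.84135437011719)
top 133 200 [0.525 0.337 0.115]
top 347 206 [ 0.514 -0.239  0.117]
top 202 220 [0.478 0.158 0.044]
top 350 30 [ 1.383 -0.437 -0.474]
scene 150 150 [ 0.521 -0.24   0.116]
scene 376 216 [0.534 0.338 0.114]
scene 465 110 [-0.022  0.579  0.05 ]
scene 290 80 [0.065 0.016 0.081]
```

Run:
```python
from h import *
yaw=np.radians(-6.25);ex=np.array([np.cos(yaw),np.sin(yaw)]);ey=np.array([-ex[1],ex[0]])
cen=np.array([.554,.0496])
for n in("top","scene"):
    X=np.load(n+".npz")["X"];P=X[~np.isnan(X[...,0])];d=P[:,:2]-cen
    a,b=d@ex,d@ey;c=P[:,2]
    for y in(-130,-128,-50,-48,30,32)[1::2]:
        m=(abs(b-y/1000)<.014)&(c>.03)
        # profile
        out=[]
        for s in range(-72,48,6):
            k=m&(abs(a*1000-s)<3);out.append((s,int(k.sum()),round(float(np.median(c[k]))*1000,1) if k.any() else None))
        print(n,y,out)
for k in(-128,-48,32):print(cen+ey*k/1000)
print(ex)
```

```text
top -128 [(-72, 20, 49.2), (-66, 22, 49.7), (-60, 21, 52.4), (-54, 24, 54.2), (-48, 24, 63.4), (-42, 21, 73.0), (-36, 22, 76.0), (-30, 23, 77.3), (-24, 22, 78.9), (-18, 22, 81.5), (-12, 24, 84.6), (-6, 23, 87.0), (0, 23, 89.8), (6, 21, 92.7), (12, 12, 89.9), (18, 24, 75.2), (24, 16, 80.3), (30, 22, 75.3), (36, 22, 78.8), (42, 24, 81.0)]
top -48 [(-72, 22, 48.2), (-66, 22, 49.2), (-60, 21, 51.8), (-54, 23, 54.3), (-48, 26, 62.9), (-42, 22, 73.1), (-36, 20, 75.4), (-30, 22, 76.1), (-24, 23, 78.5), (-18, 23, 81.1), (-12, 25, 83.3), (-6, 21, 87.8), (0, 24, 89.8), (6, 24, 92.4), (12, 11, 88.2), (18, 23, 76.3), (24, 18, 80.8), (30, 21, 75.1), (36, 25, 78.8), (42, 24, 81.2)]
top 32 [(-72, 22, 48.4), (-66, 21, 50.7), (-60, 22, 52.3), (-54, 21, 53.4), (-48, 25, 64.1), (-42, 22, 72.1), (-36, 22, 75.1), (-30, 24, 76.4), (-24, 22, 79.2), (-18, 22, 81.1), (-12, 21, 84.0), (-6, 24, 86.9), (0, 23, 89.8), (6, 21, 93.3), (12, 11, 90.1), (18, 24, 76.7), (24, 19, 79.6), (30, 22, 75.3), (36, 23, 79.0), (42, 19, 80.7)]
scene -128 [(-72, 14, 47.0), (-66, 14, 48.2), (-60, 11, 48.9), (-54, 0, None), (-48, 2
[... 324 characters left out ...]
one), (-48, 0, None), (-42, 13, 70.8), (-36, 17, 72.4), (-30, 15, 74.6), (-24, 12, 77.3), (-18, 17, 78.5), (-12, 15, 81.1), (-6, 16, 84.3), (0, 13, 86.6), (6, 32, 85.8), (12, 55, 86.1), (18, 5, 78.5), (24, 32, 78.3), (30, 23, 74.1), (36, 19, 76.3), (42, 16, 78.9)]
scene 32 [(-72, 14, 45.9), (-66, 17, 47.1), (-60, 11, 48.8), (-54, 0, None), (-48, 2, 68.2), (-42, 13, 70.3), (-36, 15, 72.6), (-30, 16, 74.2), (-24, 17, 76.0), (-18, 18, 78.6), (-12, 15, 81.0), (-6, 14, 83.5), (0, 17, 87.9), (6, 33, 71.5), (12, 59, 86.5), (18, 5, 78.2), (24, 37, 78.0), (30, 24, 73.8), (36, 17, 76.3), (42, 23, 78.4)]
[ 0.54006504 -0.07763921]
[0.54877439 0.0018853 ]
[0.55748374 0.0814098 ]
[ 0.99405634 -0.10886687]
```

Call:
drive_tool(
  targets=[
    [-1,0.03,-0.04,0.0,0.0],
    [-1,0.06,-0.08,0.0,0.08],
    [-1,0.09,-0.12,0.0,0.167],
    [-1,0.12,-0.16,0.0,0.167],
    [-1,0.15,-0.2,0.0,0.167],
    [-1,0.18,-0.24,0.0,0.167],
    [-1,0.21,-0.29,0.0,0.167],
    [-1,0.24,-0.34,0.0,0.167],
    [-1,0.24,-0.34,0.0,0.167],
    [-1,0.24,-0.34,0.0,0.167],
  ],
)

```text
clock: 1.1
tcp_pos: [0.4185, 0.2823, 0.2386]
tool_rot: [0.0, 0.057, 0.998, -0.001]
ft_force: [0.6, -0.0, -0.1]
finger_gap: 0.0104
grasp_force: 0.0
```

Call:
drive_tool(
  targets=[
    [-1,0.025,-0.04,0,0],
    [-1,0.05,-0.08,0,0],
    [-1,0.08,-0.12,0,0],
    [-1,0.11,-0.16,0,0],
    [-1,0.138,-0.2035,0,0],
    [-1,0.138,-0.2035,-0.03,0],
    [-1,0.138,-0.2035,-0.06,0],
    [-1,0.138,-0.2035,-0.09,0],
    [-1,0.138,-0.2035,-0.11,0],
    [-1,0.138,-0.2035,-0.12,0],
  ],
)

```text
clock: 2.1
tcp_pos: [0.5535, 0.0839, 0.1165]
tool_rot: [-0.002, 0.053, 0.999, 0.0]
ft_force: [0.7, -0.3, 0.9]
finger_gap: 0.0003
grasp_force: 0.0
```

Call:
drive_tool(
  targets=[
    [-1,0,0,-0.005,0],
    [-1,0,0,-0.01,0],
    [-1,0,0,-0.012,0],
    [-1,0,0,-0.012,0],
    [-1,0,0,-0.012,0],
  ],
)

```text
clock: 2.6
tcp_pos: [0.5554, 0.082, 0.1073]
tool_rot: [0.001, 0.054, 0.999, 0.0]
ft_force: [0.5, -0.1, 1.0]
finger_gap: 0.0006
grasp_force: 0.0
```

Run:
```python
from h import *
c=cam("scene");cv2.imwrite("pics/s2.png",cv2.resize(c["img"][130:270,160:360,::-1],None,fx=4,fy=4))
s=get_state();print(s["clock"],s["tcp_pos"],s["ft_force"],s["finger_gap"])
```

```text
2.65 [0.55540281 0.0819495  0.10730377] [ 0.0367276   0.53403866 -0.17343559] 0.0005864380493705308
```

View pics/s2.png

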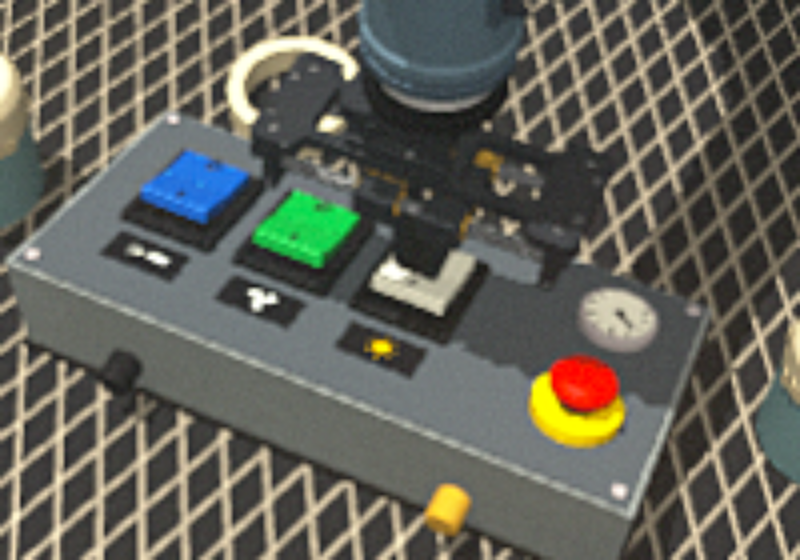

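The crop shows the shut fingertips at (422,270), just above the white rocker, with the lamp icon at (380,350) and the e-stop clear at (585,385). I'll descend slowly.

Call:
drive_tool(
  targets=[
    [-1,0,0,-0.004,0],
    [-1,0,0,-0.008,0],
    [-1,0,0,-0.011,0],
    [-1,0,0,-0.013,0],
    [-1,0,0,-0.014,0],
    [-1,0,0,-0.015,0],
    [-1,0,0,-0.015,0],
  ],
)

```text
clock: 3.35
tcp_pos: [0.5555, 0.0819, 0.092]
tool_rot: [0.0, 0.054, 0.999, 0.0]
ft_force: [0.1, 0.1, 2.2]
finger_gap: 0.0005
grasp_force: 1.1
```

Call:
drive_tool(
  targets=[
    [-1,0,0,-0.001,0],
    [-1,0,0,-0.002,0],
    [-1,0,0,-0.002,0],
  ],
)

```text
clock: 3.65
tcp_pos: [0.5556, 0.082, 0.09]
tool_rot: [0.001, 0.054, 0.999, 0.0]
ft_force: [1.9, -0.7, 3.9]
finger_gap: 0.0005
grasp_force: 1.7
```

Call:
drive_tool(
  targets=[
    [-1,0,0,-0.001,0],
    [-1,0,0,-0.002,0],
    [-1,0,0,-0.002,0],
  ],
)

```text
clock: 3.95
tcp_pos: [0.5554, 0.0821, 0.0878]
tool_rot: [0.0, 0.054, 0.999, 0.0]
ft_force: [1.7, -0.5, 4.4]
finger_gap: 0.0003
grasp_force: 1.8
```

Call:
drive_tool(
  targets=[
    [-1,0,0,-0.001,0],
    [-1,0,0,-0.002,0],
    [-1,0,0,-0.002,0],
  ],
)

```text
clock: 4.25
tcp_pos: [0.5556, 0.082, 0.0859]
tool_rot: [0.001, 0.054, 0.999, 0.0]
ft_force: [3.0, -0.4, 4.4]
finger_gap: 0.0008
grasp_force: 2.0
```

Call:
drive_tool(
  targets=[
    [-1,0,0,-0.001,0],
    [-1,0,0,-0.001,0],
  ],
)

```text
clock: 4.45
tcp_pos: [0.5559, 0.082, 0.0852]
tool_rot: [0.001, 0.054, 0.999, 0.0]
ft_force: [2.0, -0.3, 7.5]
finger_gap: 0.0004
grasp_force: 3.6
```

Call:
drive_tool(
  targets=[
    [-1,0,0,-0.001,0],
    [-1,0,0,-0.001,0],
  ],
)

```text
clock: 4.65
tcp_pos: [0.5561, 0.082, 0.0845]
tool_rot: [0.001, 0.054, 0.999, 0.0]
ft_force: [1.3, -0.9, 10.6]
finger_gap: 0.0005
grasp_force: 5.1
```

Call:
drive_tool(
  targets=[
    [-1,0,0,0.01,0],
    [-1,0,0,0.03,0],
    [-1,-0.003,-0.03,0.035,0],
    [-1,-0.006,-0.06,0.035,0],
    [-1,-0.0087,-0.0795,0.035,0],
    [-1,-0.0087,-0.0795,0.025,0],
    [-1,-0.0087,-0.0795,0.025,0],
  ],
)

```text
clock: 5.35
tcp_pos: [0.5444, 0.003, 0.1071]
tool_rot: [-0.002, 0.055, 0.999, 0.0]
ft_force: [0.5, 0.9, -0.5]
finger_gap: 0.0003
grasp_force: 0.0
```

```bash
cat > prof.py <<'E'
from h import *
yaw=np.radians(-6.25);ex=np.array([np.cos(yaw),np.sin(yaw)]);ey=np.array([-ex[1],ex[0]])
cen=np.array([.554,.0496])
cc=cam("scene");X=world(cc);cv2.imwrite("pics/s%d.png"%(get_state()["clock"]*100),cv2.resize(cc["img"][130:270,160:360,::-1],None,fx=4,fy=4))
P=X[~np.isnan(X[...,0])];d=P[:,:2]-cen;a,b=d@ex,d@ey;c=P[:,2]
for y in(32,-48,-128):
    m=(abs(b-y/1000)<.018)&(c>.03)&(c<.1)
    print(y,[(s,int((m&(abs(a*1000-s)<3)).sum()),round(float(np.median(c[m&(abs(a*1000-s)<3)]))*1000,1)) for s in range(-42,12,6) if (m&(abs(a*1000-s)<3)).any()])
s=get_state();print(s["clock"],s["tcp_pos"],s["ft_force"])
E
python3 prof.py;ls pics
```

```text
32 [(-42, 21, 77.6), (-36, 29, 77.8), (-30, 25, 78.0), (-24, 28, 78.9), (-18, 31, 79.1), (-12, 23, 79.9), (-6, 27, 81.2), (0, 26, 81.8), (6, 31, 83.3)]
-48 [(-42, 11, 70.5), (-36, 13, 72.6), (-30, 9, 74.3), (-24, 11, 76.5), (-18, 9, 78.0), (-12, 17, 81.5), (-6, 19, 84.4), (0, 19, 86.2), (6, 39, 88.6)]
-128 [(-42, 18, 70.7), (-36, 18, 72.7), (-30, 18, 74.4), (-24, 19, 76.8), (-18, 21, 78.4), (-12, 19, 80.8), (-6, 19, 85.3), (0, 23, 87.2), (6, 46, 73.0)]
5.4 [0.5449726  0.0038077  0.10755647] [-0.85233309  0.23644279 -0.83227024]
s2.png
s540.png
scene.png
top.png
```

White is fully over: its lower end rose 7 mm, about 0.26 rad. Green is next, with the same travel.

Call:
drive_tool(
  targets=[
    [-1,0,0,-0.008,0],
    [-1,0,0,-0.013,0],
    [-1,0,0,-0.015,0],
    [-1,0,0,-0.016,0],
    [-1,0,0,-0.018,0],
    [-1,0,0,-0.019,0],
    [-1,0,0,-0.02,0],
    [-1,0,0,-0.021,0],
    [-1,0,0,-0.022,0],
    [-1,0,0,-0.022,0],
  ],
)

```text
clock: 6.4
tcp_pos: [0.5469, 0.0022, 0.0869]
tool_rot: [0.001, 0.054, 0.999, -0.0]
ft_force: [1.2, 0.9, 3.2]
finger_gap: 0.0002
grasp_force: 1.9
```

Call:
drive_tool(
  targets=[
    [-1,0,0,-0.001,0],
    [-1,0,0,-0.002,0],
    [-1,0,0,-0.002,0],
  ],
)

```text
clock: 6.7
tcp_pos: [0.5473, 0.0021, 0.0852]
tool_rot: [0.001, 0.055, 0.999, -0.0]
ft_force: [2.2, 0.9, 7.1]
finger_gap: 0.0005
grasp_force: 3.5
```

Call:
drive_tool(
  targets=[
    [-1,0,0,-0.001,0],
    [-1,0,0,-0.001,0],
  ],
)

```text
clock: 6.9
tcp_pos: [0.5475, 0.0021, 0.0846]
tool_rot: [0.001, 0.055, 0.999, -0.0]
ft_force: [1.6, 0.0, 10.4]
finger_gap: 0.0006
grasp_force: 5.0
```

Call:
drive_tool(
  targets=[
    [-1,0,0,0.01,0],
    [-1,0,0,0.03,0],
    [-1,-0.003,-0.03,0.035,0],
    [-1,-0.006,-0.06,0.035,0],
    [-1,-0.0087,-0.0795,0.035,0],
    [-1,-0.0087,-0.0795,0.025,0],
    [-1,-0.0087,-0.0795,0.025,0],
  ],
)

```text
clock: 7.6
tcp_pos: [0.5357, -0.0765, 0.1071]
tool_rot: [-0.002, 0.055, 0.999, 0.0]
ft_force: [0.5, 1.2, -0.8]
finger_gap: 0.0005
grasp_force: 0.0
```

```bash
python3 prof.py
```

```text
32 [(-42, 21, 77.0), (-36, 28, 78.3), (-30, 28, 78.2), (-24, 29, 78.8), (-18, 27, 78.9), (-12, 26, 80.2), (-6, 27, 81.2), (0, 24, 82.3), (6, 31, 83.9)]
-48 [(-42, 20, 77.5), (-36, 28, 77.5), (-30, 26, 77.9), (-24, 25, 78.8), (-18, 28, 79.4), (-12, 23, 80.4), (-6, 28, 80.7), (0, 28, 82.1), (6, 22, 83.7)]
-128 [(-42, 10, 70.7), (-36, 12, 72.7), (-30, 11, 74.5), (-24, 13, 76.1), (-18, 12, 78.6), (-12, 13, 82.7), (-6, 18, 84.4), (0, 19, 88.0), (6, 46, 85.7)]
7.65 [ 0.53628015 -0.07575668  0.10756009] [-0.12876711  0.19639143 -0.49948945]
```

Green is fully over too. Blue is last.

Call:
drive_tool(
  targets=[
    [-1,0,0,-0.008,0],
    [-1,0,0,-0.013,0],
    [-1,0,0,-0.015,0],
    [-1,0,0,-0.016,0],
    [-1,0,0,-0.018,0],
    [-1,0,0,-0.019,0],
    [-1,0,0,-0.02,0],
    [-1,0,0,-0.021,0],
    [-1,0,0,-0.022,0],
    [-1,0,0,-0.022,0],
  ],
)

```text
clock: 8.65
tcp_pos: [0.5382, -0.0774, 0.0869]
tool_rot: [0.001, 0.054, 0.999, -0.0]
ft_force: [1.9, 0.6, 4.3]
finger_gap: 0.0004
grasp_force: 1.9
```

Call:
drive_tool(
  targets=[
    [-1,0,0,-0.001,0],
    [-1,0,0,-0.002,0],
    [-1,0,0,-0.002,0],
  ],
)

```text
clock: 8.95
tcp_pos: [0.5386, -0.0775, 0.0852]
tool_rot: [0.001, 0.055, 0.999, -0.0]
ft_force: [2.0, 0.1, 7.0]
finger_gap: 0.0003
grasp_force: 3.5
```

Call:
drive_tool(
  targets=[
    [-1,0,0,-0.001,0],
    [-1,0,0,-0.001,0],
  ],
)

```text
clock: 9.15
tcp_pos: [0.5388, -0.0775, 0.0846]
tool_rot: [0.001, 0.055, 0.999, -0.0]
ft_force: [2.5, -0.2, 10.1]
finger_gap: 0.0007
grasp_force: 5.0
```

Call:
drive_tool(
  targets=[
    [-1,0,0,0.01,0],
    [-1,0,0,0.03,0],
    [-1,0,0,0.06,0],
    [-1,0,0,0.09,0],
    [-1,0,0,0.11,0],
    [-1,0,0,0.11,0],
    [-1,0,0,0.11,0],
    [-1,0,0,0.11,0],
  ],
)

```text
clock: 9.95
tcp_pos: [0.5362, -0.077, 0.1923]
tool_rot: [-0.002, 0.054, 0.999, -0.0]
ft_force: [-0.6, 0.1, -0.2]
finger_gap: 0.0005
grasp_force: 0.0
```

```bash
python3 prof.py; ls -t pics|head -1; cp pics/$(ls -t pics|head -1) pics/last.png
```

```text
32 [(-42, 25, 76.9), (-36, 26, 77.8), (-30, 28, 78.2), (-24, 29, 78.5), (-18, 27, 79.4), (-12, 26, 79.6), (-6, 27, 81.5), (0, 30, 82.2), (6, 23, 83.7)]
-48 [(-42, 19, 77.1), (-36, 28, 77.5), (-30, 26, 78.4), (-24, 28, 78.5), (-18, 27, 78.8), (-12, 24, 80.0), (-6, 25, 80.9), (0, 24, 82.3), (6, 27, 83.4)]
-128 [(-42, 25, 77.4), (-36, 26, 78.7), (-30, 25, 78.4), (-24, 28, 79.1), (-18, 23, 79.1), (-12, 25, 80.5), (-6, 22, 80.8), (0, 24, 83.4), (6, 22, 83.3)]
10.0 [ 0.53635614 -0.0770131   0.19232365] [-0.24647598  0.35004402 -0.32083275]
s1000.png
```

View pics/last.png

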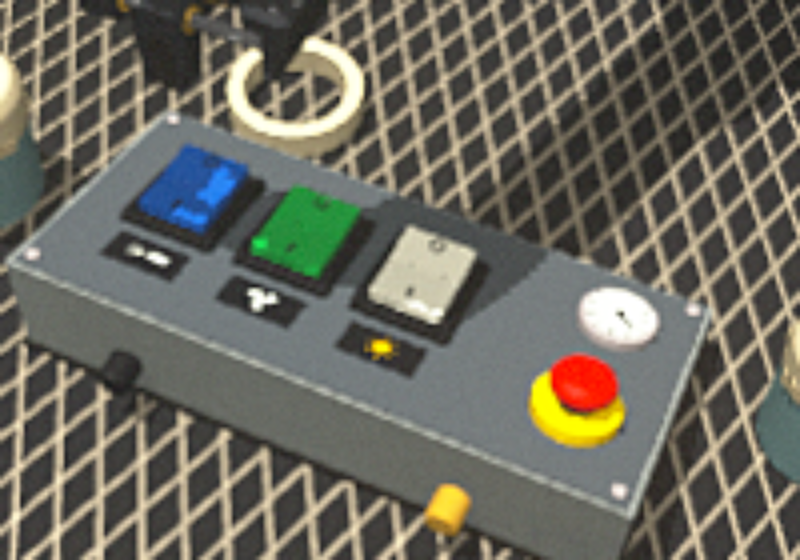

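The crop shows all three rockers tipped to ON: blue (190,185), green (305,230), white (425,275). The e-stop at (583,385) is still out, the tape roll and jars haven't moved, and the arm is clear.

```bash
python3 -c "from station import *;print(close_job())"
```

```text
the job is handed in; nothing more can be done
None
```

The lamp, then the dust extractor, then the blast air were switched fully on with light taps (about 10 N at most), with the emergency stop, jars and tape roll left alone; the job is handed in at about 10 s, but it returned no verdict.

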